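Chill the face-cream jar in the skincare fridge door

TASK

Swing the little skincare fridge's door wide open by its handle, to about a right angle or more, then take the white ceramic jar from the wooden tray and set it gently down, upright, in the rack on the inside of the door. Leave the door open and let go of everything; leave the other things in the tray where they lie.

Things in the scene. Friction and masses are not known exactly. Their poses are not given: they have to be found in the camera images.
- door (a joint): hinge of the fridge door, rad: 0 shut, grows as the door swings open towards the robot, stop at 1.9; starts shut or up to 0.2 ajar. No latch; about 0.3 N m of hinge friction holds it wherever it is left. Hinged on its left (+y) edge as seen from the robot, so it opens clockwise seen from above.
- door_hinge (a point): point on the door's vertical hinge axis, 200 mm above the table. Axes turn with the door: z up, -x out of the door's outer face, -y from the hinge along the door to its free edge (in world axes when the fridge is unturned and the door is shut). The door panel spans x -30 to 0, y -209 to -1 and z from 12 to 268 mm above the table; the fridge (white, 210 wide, top 268 mm above the table) lies behind the plane x=0 when shut.
- door_grip (a point): grip point on the axis of the upright steel bar handle on the door's outer face, about 20 mm below its upper end (bar 11 mm thick, about 100 mm long, joined to the door near both ends, 150 to 250 mm above the table), 232 mm above the table. It is 35 mm out from the door's outer face, 25 mm from the free edge, and at (-65, -185) mm in the x, y axes of door_hinge. Axes as door_hinge. The bar can be pinched from above, fingers closing along y.
- rack_floor (a point): centre of the floor of the white plastic rack on the inside of the door, 193 mm above the table and 75 mm below the door's top edge. Axes as door_hinge (it is at x 41, y -100 mm there). Open-topped pocket 81 mm in x (from the door's inner face to the outer wall) by 122 mm in y; walls rise 20 mm above its floor; the side towards the door is the door itself. With the door shut the rack is inside the fridge.
- jar_center (a point): centre, half-way up, of the white ceramic lidded jar: round, 45 mm diameter, 62 mm tall, 0.1 to 0.2 kg, standing upright in the tray; z is its axis.
- tray: fixed acacia wood tray, 260 in x by 340 in y, rim 22 mm high, floor 8 mm above the table; origin at centre of its underside. Its x axis points away from the robot when unturned. The jar stands in its middle row (x near 0), about 85 mm to one side of the centre or the other in y.
- organizer: bystander: clear flip-top pill organizer, 40 x 150 x 20 mm, empty, lying in the tray's far row; origin at its underside centre
- roller: bystander: rose quartz facial roller with steel frame, 155 x 56 x 21 mm, lying in the tray's near row; origin near the middle of its underside
- mascara: bystander: slim black mascara tube, 113 x 16 x 16 mm, lying in the tray's middle row on the other side from the jar; origin at its underside, x along it
Mind the look-alikes: they are no part of the job. Of the things like the part that bears jar_center, leave any that is blue or green; of the rest the larger one is meant.

How it is judged (in metres and radians):
On the way, in this order (a step that is already met when the one before it is completed fails the run):
1. the door is drawn open by its handle: past 0.35 rad with the fingers at the handle and bearing on something (value of joint door above 0.35 rad and horizontal distance between the grasp point and door_grip below 0.045 m and contact force between the fingers and anything else above 0.3 N), for 0.05 s.
2. the door is swung open to at least 1.3 rad (value of joint door above 1.3 rad), for 0.2 s.
3. with the door open, the jar is lifted clear of the tray (value of joint door above 1.3 rad and height (world z) of jar_center above 0.1 m), for 0.1 s.
At the end, for the whole second after the job is handed in: the door stands open at least 1.3 rad (75 degrees); the jar stands upright (within 0.12 rad) and at rest on the floor of the door rack, inside its walls; the other things in the tray have not been moved more than 40 mm (value of joint door above 1.3 rad and x of jar_center in the frame of rack_floor between -0.04 and 0.04 m and y of jar_center in the frame of rack_floor between -0.06 and 0.06 m and z of jar_center in the frame of rack_floor between 0.026 and 0.037 m and angle between jar_center's own z axis and vertical below 0.12 rad and linear speed of jar below 0.02 m/s); the robot touches nothing.
It fails at once if the jar falls into the rack or past it (moves faster than 0.8 m/s near the rack with no finger on it) (linear speed of jar above 0.8 m/s and horizontal distance between jar_center and rack_floor below 0.15 m and contact force between the fingers and jar below 0.05 N).
It fails at once if the pill organizer, roller or mascara is moved more than 40 mm (distance of any of organizer, roller, mascara from where it was at the start of the episode above 0.04 m).
It also fails if it takes over 54 s, if anything falls off the work surface, if the arm or the gripper's body presses on something with over 40 N, if the wrist force passes 120 N, or if a joint passes its speed limit or range.

ROBOT

A 6-joint arm with a two-finger parallel gripper is mounted at the origin on the work surface. World frame = base frame: x ahead of the robot, y to its left, z up, the work surface at z = 0. Lengths are in mm, angles in rad, forces in N, time in s.
With the tool pointing down it reaches from about 350 to 775 mm from the base axis. Payload 7.3 kg.
Tool frame: the origin (TCP) lies between the finger pads; the fingertips stand 8 mm ahead of it and the grasp point (between the pads) lies 11 mm behind it; y points along the fingers, z is the direction in which the jaws open and shut, and the axes are right-handed (so a half turn about y gives the same grasp; the last joint's range is limited). The gripper opens to 92 mm and grips with 3 to 60 N. Pads are 19 mm wide; open, the fingers measure 130 mm over their backs; the gripper's body (75 mm by 190 mm) begins 47 mm behind the grasp point.
Start: joints at [1.199, 0.342, 1.524, -0, 1.275, -0.146], TCP at [117.524, 511.699, 200.141] pointing down, gripper open.
Joint ranges: [-2.53, 2.53], [-0.77, 2.02], [0.04, 2.7], [-1, 4.14], [0.28, 2.66], [-3.11, 3.11]. Speed limits (rad/s): [2.57, 2.57, 3.14, 3.14, 3.14, 3.14].

INTERFACE

Orientations are given as [roll, pitch, yaw] about the fixed x, y, z axes, in that order (R = Rz(yaw) Ry(pitch) Rx(roll)).
In Python, from plant import bot, vision, job gives the robot as it stands. The module is installed in compiled form; this text tells all that it offers.
- The arm moves only by the tool arm_command, never from a script. Its argument "deltas" is a list of rows, each a list of 4 numbers: the shift along the tool's x, y, z in m, then the turn about the tool's y in degrees. In form: [[x, y, z, twist], ...]. A call has 1 to 5 rows; each row shifts and turns the commanded pose from where the row before left it, along the tool's axes as they then stand; what a row does not reach is not made up. A row lasts 1/10 s, in which the tool goes at most 50 mm and 8.59 degrees, less where a joint would pass 70% of its speed; a pose out of reach is approached as far as the arm can. A call is refused whole if a number of a shift passes 0.05 or a number of a turn 8.59, either way. A call with a gripper value outside its range is refused whole. "claw" is the closure in counts, from 0 (fully open) to 255 (shut), set as the call begins (left out, the last holds). The fingers move at their own pace and stop on an object; the grip force is fixed at half the most. Time passes only in rows, so rows that do not move let the fingers close. It gives the time, the measured TCP pose, the force and the opening at its end, in the units of the state.
- bot.get_obs(): the state, without advancing time (a new reading comes with each control period).
- vision.capture(name): name is "side" or "top"; returns a dict with "img" (480x640x3 uint8, red, green, blue), "camera_matrix" (3x3 intrinsics, pixels), "world_to_cam" (4x4, takes a point from world to camera coordinates). Camera axes: x right, y down, z forward; pixel columns grow to the right and rows downward; lengths in mm; the calibration is good to about 2 mm. A picture is of the moment at which its call begins. There is no depth.
- job.close_job(): hands the job in, once; it reports no verdict.
Trained networks look in a picture, given as the dict that the camera call returned (one of the last four; its "shot" number tells which), for a name from the list of things; names that differ only in an ending like _2 or _b are one class to them, and where a whole thing is asked for, a point or a joint stands for the part that bears it (a point fixed in the world has none). Each returns a list of dicts, best first, with "confidence" (0 to 1); they miss things now and then, are a little off and sometimes report something else, mostly with a low value. They report only what shows in the picture. A call takes as long as a camera call. They do not tell look-alikes from the thing itself.
- vision.find_in(picture, name): "xyz" ([x, y, z] in mm, in the coordinates of the camera as it stood for that picture, good to about 4 mm: the middle of the surface that is visible of it).
- vision.regions_of(picture, name): "mask" (480x640 bool, what is visible of it).
The state is a dict: "time": time; "joint_positions": joint angles; "dq": joint speeds; "tau": joint torques, N m; "tool_pos": TCP position; "tcp_rot": TCP orientation; "contact_force": force on the tool from outside, world axes, zero at the start; "moment": the same for the moment, N m; "grip_width": finger opening in mm.
Only numpy, scipy, OpenCV 4.12 (cv2) and the standard library are available. Lean on these libraries where they do the work, as an engineer would, in place of code of your own. Each camera call takes 0.05 s, during which the arm holds its last target. There are 200 camera calls.

## Working session

There is one attempt and no reset: what is moved stays moved. The work goes in short steps, Python scripts to look and compute and a tool call to move; the robot and the scene stay as the last step left them, time stands still between calls to the robot, and variables do not carry over. Pictures are saved under pics/ and viewed, about 8 in all and at most 12, crops included, and the job is handed in when it is done.

Besides the shell and the picture viewer there is one more tool, called after "Emit:" as name(argument=value, ...) on one line, values as JSON. arm_command: Moves the arm, as the interface text tells. Its arguments: {"type":"object","properties":{"deltas":{"type":"array","items":{"type":"array","items":{"type":"number"}}},"claw":{"type":"number"}},"required":["deltas"]}

```bash
mkdir -p pics; cat > h.py <<'E'
from plant import bot, vision, job
import numpy as np, cv2
def w(pic,p):
    T=np.array(pic["world_to_cam"]); return np.linalg.inv(T)[:3]@np.r_[np.array(p),1]
def proj(pic,p):
    q=np.array(pic["world_to_cam"])@np.r_[p,1]; k=np.array(pic["camera_matrix"])@q[:3]; return k[:2]/k[2]
def ray(pic,uv,z):
    T=np.linalg.inv(np.array(pic["world_to_cam"])); d=T[:3,:3]@np.linalg.inv(pic["camera_matrix"])@np.r_[uv,1]; o=T[:3,3]
    return o+d*(z-o[2])/d[2]
def save(pic,n): cv2.imwrite(f"pics/{n}.png",cv2.cvtColor(pic["img"],cv2.COLOR_RGB2BGR))
E
python3 - <<'E'
from h import *
np.set_printoptions(precision=1,suppress=True)
print(bot.get_obs())
for c in("side","top"):
    p=vision.capture(c); save(p,c+"0")
    print(c,"cam at",np.linalg.inv(p["world_to_cam"])[:3,3])
    for n in("jar_center","door_grip","door","rack_floor","tray","mascara","roller","organizer"):
        for d in vision.find_in(p,n)[:4]: print(n,round(d["confidence"],2),w(p,d["xyz"]),proj(p,w(p,d["xyz"])))
E
```

```text
{'time': 0.0, 'joint_positions': array([ 1.2,  0.3,  1.5, -0. ,  1.3, -0.1]), 'dq': array([-0., -0.,  0.,  0.,  0., -0.]), 'tau': array([  0. , -43.1, -24.4,   0.1,   0.1,  -0. ]), 'tool_pos': array([117.4, 511.3, 199.4]), 'tcp_rot': array([-1.6,  0. , -0.2]), 'contact_force': array([-0.4, -0.2,  0.3]), 'moment': array([ 0., -0., -0.]), 'grip_width': 91.6668684185442}
side cam at [167.4 530.  893.6]
jar_center 0.97 [515.8  27.5  63. ] [326.5 288.3]
jar_center 0.78 [567.9 -20.6  45.1] [319.2 263.4]
jar_center 0.77 [451.9 -18.2  44.1] [370.6 296.1]
door_grip 0.66 [590.8 192.7 187.1] [221.8 284.4]
door 0.89 [593.4 195.2 182.1] [219.7 286.6]
rack_floor 0.69 [591.6 196.9 187. ] [219.4 286. ]
tray 0.71 [ 505.3 -234.    11.2] [406.6 224.2]
mascara 0.69 [ 527.9 -341.4   18.8] [424.4 187.9]
roller 0.81 [ 443.1 -291.4   21.7] [448.1 218.2]
roller 0.59 [591.3 197.3 182.9] [219.7 287.9]
organizer 0.58 [591.5 194.3 181.3] [221.1 287.2]
organizer 0.55 [ 610.6 -221.4   28.4] [361.2 199.1]
top cam at [ 416.7  -17.4 1123. ]
jar_center 0.89 [ 519.1 -186.4   76. ] [418.  258.8]
jar_center 0.7 [459.6 -23.3  50. ] [332.9 291.6]
jar_center 0.68 [ 524.5 -260.8    9.4] [449.5 259. ]
jar_center 0.63 [520.6  19.   61.3] [310.7 260. ]
door_grip 0.74 [597.5 169.9 237.4] [215.  204.2]
door 0.64 [596.  171.5 236. ] [214.1 205.3]
rack_floor 0.7 [598.3 172.7 237.9] [213.2 203.7]
tray 0.67 [ 523.6 -263.3    7.1] [450.5 259.5]
mascara 0.76 [ 531.5 -343.8   23.6] [492.5 254.2]
roller 0.86 [ 444.1 -318.4   28.1] [482.6 298.2]
organizer 0.66 [ 614.6 -232.1   30.4] [435.6 213.5]
```

View pics/side0.png

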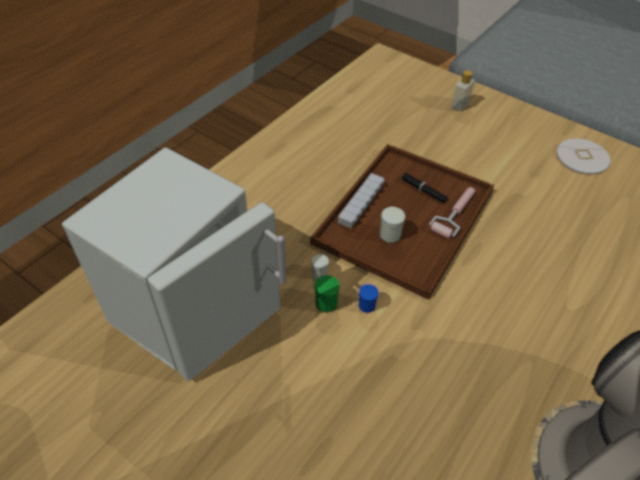

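View pics/top0.png

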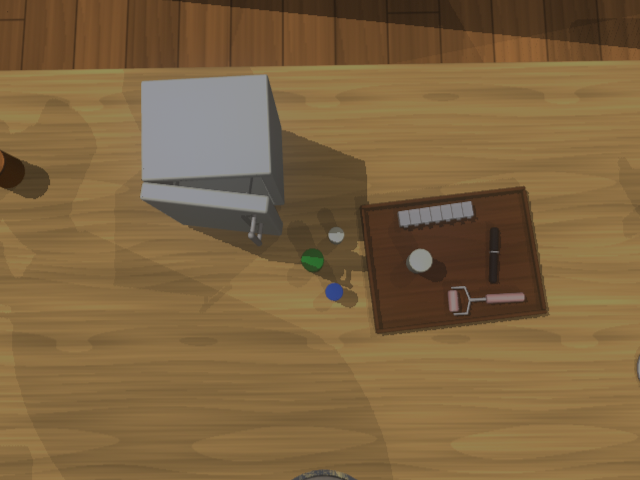

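The white jar in the tray is at top px (420,260). The white, green and blue look-alikes stand outside the tray at (336,235), (313,260) and (334,292). The door is slightly ajar, with its top edge running (142,199) to (267,213) and the handle near (255,228). I'll zoom in on the door.

```bash
python3 - <<'E'
from h import *
a=cv2.imread("pics/top0.png")[150:250,130:290]; cv2.imwrite("pics/z.png",cv2.resize(a,None,fx=5,fy=5,interpolation=cv2.INTER_CUBIC))
E
```

```text
(no output)
```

View pics/z.png

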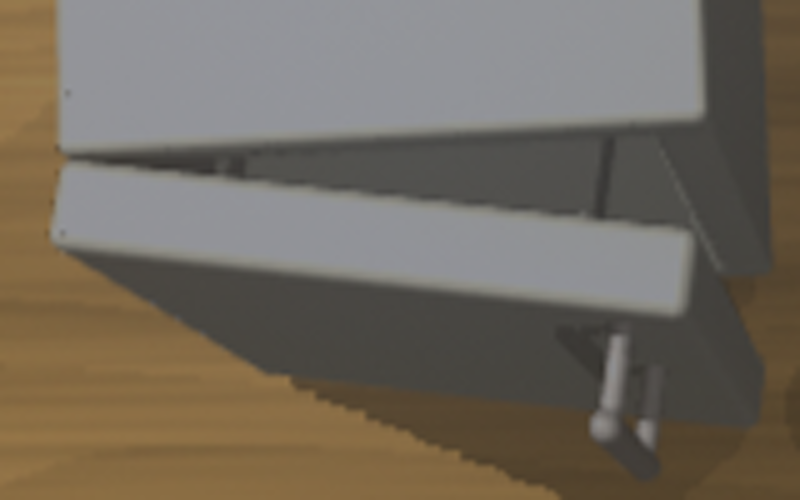

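```bash
cat > fit.py <<'E'
from h import *
from scipy.optimize import least_squares
D=np.array([[0,-1,268],[0,-209,268],[-30,-209,268],[-30,-1,268],[-65,-185,250.]])
def fitdoor(p,uv,a0,hinge=None):
    def wp(q):
        R=np.array([[np.cos(q[2]),-np.sin(q[2])],[np.sin(q[2]),np.cos(q[2])]])
        return np.c_[D[:,:2]@R.T+q[:2],D[:,2]]
    if hinge is not None:
        s=least_squares(lambda a:(np.array([proj(p,x) for x in wp([*hinge,a[0]])])-uv).ravel(),[a0]); return np.r_[hinge,s.x],np.reshape(s.fun,(-1,2)),wp([*hinge,s.x[0]])
    s=least_squares(lambda q:(np.array([proj(p,x) for x in wp(q)])-uv).ravel(),[650,270,a0]); return s.x,np.reshape(s.fun,(-1,2)),wp(s.x)
E
python3 - <<'E'
from fit import *
np.set_printoptions(precision=3,suppress=True)
p=vision.capture("top")
o=np.array([130,150])
q,f,W=fitdoor(p,np.array([[63,162],[692,230],[684,316],[53,244],[604,424]])/5+o,-.1)
print(q,f,W,sep="\n")
a,b=[ray(p,np.array(c)/5+o,268) for c in((63,150),(703,118))]
print("fridge front",a,b,"yaw",np.arctan2(a[0]-b[0],-(a[1]-b[1]))) 
print("jar top",ray(p,[420,260.],70))
for n in("jar_center",):
    for m in vision.regions_of(p,n): 
        y,x=np.nonzero(m["mask"]); print(m["confidence"],x.mean(),y.mean(),x.min(),x.max(),y.min(),y.max())
o=bot.get_obs(); print(o["tool_pos"],o["tcp_rot"])
E
```

```text
[630.581 283.032  -0.125]
[[-1.119 -1.259]
 [ 1.71  -0.686]
 [ 0.898  0.575]
 [-2.105  0.602]
 [ 0.592  0.648]]
[[630.456 282.04  268.   ]
 [604.442  75.673 268.   ]
 [574.678  79.426 268.   ]
 [600.692 285.792 268.   ]
 [542.954 107.614 250.   ]]
fridge front [632.303 280.304 268.   ] [639.86   74.974 268.   ] yaw -3.1048053328500793
jar top [ 517.289 -191.045   70.   ]
0.9 418.74901960784314 260.4313725490196 406 431 248 272
0.9 311.43520782396087 259.68215158924204 300 322 249 271
0.72 335.42929292929296 234.76767676767676 328 342 227 243
0.63 216.05459317585303 205.08486439195102 140 281 177 245
[117.506 511.672 200.147] [-1.571  0.    -0.226]
```

Emit:
arm_command(deltas=[[0, -0.04, 0, -5.8], [0, -0.04, 0, 0], [0, -0.04, 0, 0]], claw=0)

```text
time: 1.3
tool_pos: [117.4, 511.4, 321.6]
tcp_rot: [-1.571, 0.0, -0.124]
contact_force: [-0.0, 0.9, 0.3]
grip_width: 91.5
```

Emit:
arm_command(deltas=[[0.03, 0, -0.022, 0], [0.03, 0, -0.022, 0], [0.03, 0, -0.022, 0], [0.03, 0, -0.022, 0], [0.03, 0, -0.022, 0]])

```text
time: 1.8
tool_pos: [253.5, 382.8, 320.3]
tcp_rot: [-1.57, -0.0, -0.124]
contact_force: [0.0, 0.1, 0.1]
grip_width: 91.8
```

Emit:
arm_command(deltas=[[0.03, 0, -0.022, 0], [0.03, 0, -0.022, 0], [0.03, 0, -0.022, 0], [0.03, 0, -0.022, 0], [0.03, 0, -0.022, 0]])

```text
time: 2.3
tool_pos: [388.7, 254.9, 320.3]
tcp_rot: [-1.57, -0.0, -0.125]
contact_force: [0.2, 0.7, 0.2]
grip_width: 92.0
```

Emit:
arm_command(deltas=[[0.03, 0, -0.022, 0], [0.03, 0, -0.022, 0], [0.03, 0, -0.022, 0], [0, 0, 0, 0], [0, 0, 0, 0]])

```text
time: 2.8
tool_pos: [469.0, 179.1, 319.8]
tcp_rot: [-1.571, 0.001, -0.126]
contact_force: [0.3, 0.1, -0.2]
grip_width: 92.1
```

Emit:
arm_command(deltas=[[0.0275, 0, -0.0205, 0], [0.0275, 0, -0.0205, 0], [0.0275, 0, -0.0205, 0], [0, 0, 0, 0]])

```text
time: 3.2
tool_pos: [544.5, 106.8, 319.4]
tcp_rot: [-1.571, 0.0, -0.126]
contact_force: [0.3, 0.2, -0.3]
grip_width: 92.1
```

Emit:
arm_command(deltas=[[0, 0.02, 0, 0], [0, 0.02, 0, 0], [0, 0, 0, 0], [0, 0, 0, 0]])

```text
time: 3.6
tool_pos: [542.5, 109.4, 280.9]
tcp_rot: [-1.57, -0.0, -0.123]
contact_force: [0.4, 0.1, 0.8]
grip_width: 91.8
```

```bash
python3 - <<'E'
from h import *
p=vision.capture("side"); print(proj(p,[543,107.6,250]),proj(p,bot.get_obs()["tool_pos"]))
a=cv2.cvtColor(p["img"],cv2.COLOR_RGB2BGR)[180:340,140:340]; cv2.imwrite("pics/s1.png",cv2.resize(a,None,fx=3,fy=3,interpolation=cv2.INTER_CUBIC))
E
```

```text
[281.83079372 237.55729192] [280.39744775 223.49719184]
```

View pics/s1.png

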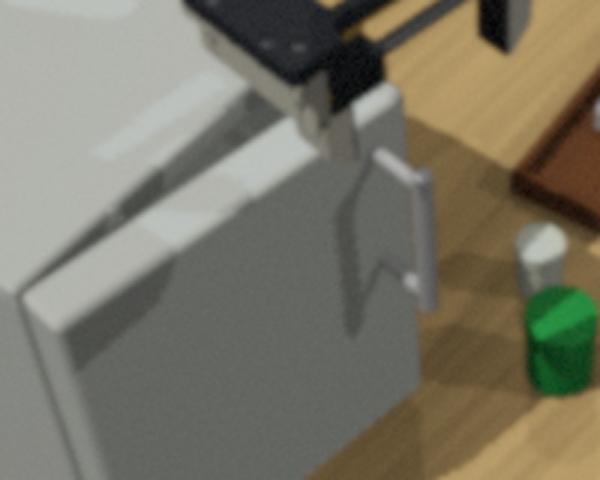

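Crop s1 shows the bar top at full-image px (281,239); I predicted (282,238). The open jaws straddle it, so I'll descend and pinch.

Emit:
arm_command(deltas=[[0, 0.02, 0, 0], [0, 0.02, 0, 0], [0, 0.015, 0, 0], [0, 0, 0, 0]])

```text
time: 4.05
tool_pos: [542.4, 108.6, 224.5]
tcp_rot: [-1.571, 0.002, -0.124]
contact_force: [1.1, -0.3, 0.3]
grip_width: 91.4
```

Emit:
arm_command(deltas=[[0, 0, 0, 0], [0, 0, 0, 0], [0, 0, 0, 0], [0, 0, 0, 0], [0, 0, 0, 0]], claw=255)

```text
time: 4.55
tool_pos: [543.3, 108.2, 225.5]
tcp_rot: [-1.571, -0.001, -0.125]
contact_force: [0.1, -0.5, -0.4]
grip_width: 56.3
```

Emit:
arm_command(deltas=[[0, 0, 0, 0], [0, 0, 0, 0], [0, 0, 0, 0], [0, 0, 0, 0], [0, 0, 0, 0]])

```text
time: 5.05
tool_pos: [543.2, 108.2, 225.1]
tcp_rot: [-1.571, 0.0, -0.125]
contact_force: [0.4, 0.3, 1.2]
grip_width: 16.8
```

Emit:
arm_command(deltas=[[0, 0, 0, 0], [0, 0, 0, 0], [0, 0, 0, 0]])

```text
time: 5.35
tool_pos: [543.5, 109.3, 224.9]
tcp_rot: [-1.569, -0.0, -0.124]
contact_force: [1.4, 3.6, -2.5]
grip_width: 5.8
```

Emit:
arm_command(deltas=[[-0.0159, 0, 0.0064, 5], [-0.0159, 0, 0.0064, 5], [-0.0159, 0, 0.0064, 5], [0, 0, 0, 0]])

```text
time: 5.75
tool_pos: [499.9, 139.0, 224.9]
tcp_rot: [-1.568, 0.0, -0.388]
contact_force: [2.0, 4.3, -4.3]
grip_width: 5.6
```

```bash
python3 - <<'E'
from h import *
p=vision.capture("side"); print(proj(p,bot.get_obs()["tool_pos"]),bot.get_obs()["contact_force"])
a=cv2.cvtColor(p["img"],cv2.COLOR_RGB2BGR)[180:380,120:360]; cv2.imwrite("pics/s2.png",cv2.resize(a,None,fx=3,fy=3,interpolation=cv2.INTER_CUBIC))
E
```

```text
[291.54159839 275.8246078 ] [ 2.26083313  4.45730753 -3.15517   ]
```

View pics/s2.png

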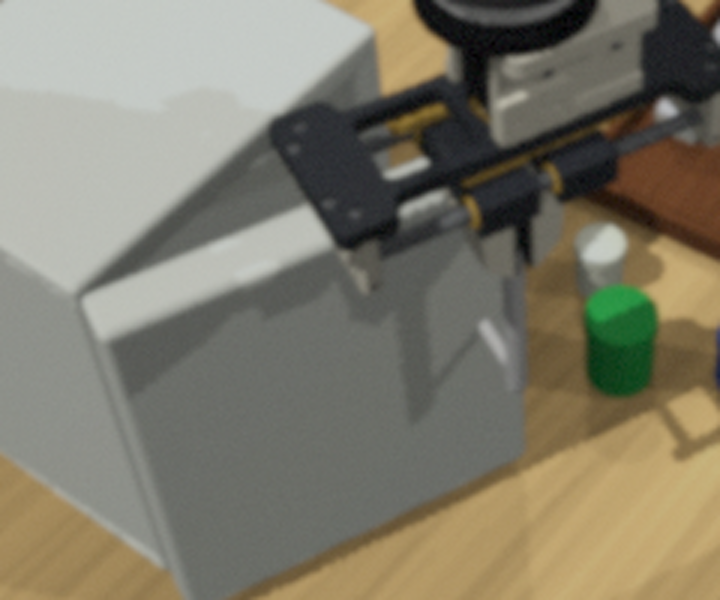

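The crop shows the handle held between the fingers at about crop px (515,280), and the door has followed. I'll continue along the arc.

Emit:
arm_command(deltas=[[-0.0159, 0, 0.0064, 5], [-0.0159, 0, 0.0064, 5], [-0.0159, 0, 0.0064, 5], [-0.0159, 0, 0.0064, 5], [0, 0, 0, 0]])

```text
time: 6.3
tool_pos: [458.2, 192.2, 224.9]
tcp_rot: [-1.569, 0.0, -0.736]
contact_force: [2.8, 2.6, -4.1]
grip_width: 6.0
```

Emit:
arm_command(deltas=[[-0.0159, 0, 0.0064, 5], [-0.0159, 0, 0.0064, 5], [-0.0159, 0, 0.0064, 5], [-0.0159, 0, 0.0064, 5], [0, 0, 0, 0]])

```text
time: 6.8
tool_pos: [437.0, 256.5, 224.9]
tcp_rot: [-1.569, 0.0, -1.084]
contact_force: [4.2, 1.8, -3.3]
grip_width: 5.7
```

Emit:
arm_command(deltas=[[-0.0159, 0, 0.0064, 5], [-0.0159, 0, 0.0064, 5], [-0.0159, 0, 0.0064, 5], [-0.0159, 0, 0.0064, 5], [0, 0, 0, 0]])

```text
time: 7.3
tool_pos: [438.9, 324.0, 224.8]
tcp_rot: [-1.571, 0.0, -1.432]
contact_force: [1.1, 1.4, -1.1]
grip_width: 5.6
```

Emit:
arm_command(deltas=[[-0.0159, 0, 0.0064, 5], [-0.0159, 0, 0.0064, 5], [0, 0, 0, 0], [0, 0, 0, 0]])

```text
time: 7.7
tool_pos: [448.1, 355.4, 224.9]
tcp_rot: [-1.571, -0.0, -1.604]
contact_force: [-0.3, 1.5, -2.6]
grip_width: 5.5
```

Emit:
arm_command(deltas=[[0, 0, 0, 0], [0, 0, 0, 0], [0, 0, 0, 0], [0, 0, 0, 0], [0, 0, 0, 0]], claw=0)

```text
time: 8.2
tool_pos: [448.4, 355.9, 225.3]
tcp_rot: [-1.571, 0.0, -1.608]
contact_force: [-0.3, 0.1, -0.4]
grip_width: 41.2
```

Emit:
arm_command(deltas=[[0, 0, 0, 0], [0, 0, 0, 0], [0, 0, 0, 0], [0, 0, 0, 0], [0, 0, 0, 0]])

```text
time: 8.7
tool_pos: [448.3, 356.1, 225.1]
tcp_rot: [-1.571, 0.0, -1.608]
contact_force: [-0.2, -0.4, 0.2]
grip_width: 81.2
```

Emit:
arm_command(deltas=[[0, -0.03, 0, 0], [0, -0.03, 0, 0], [0, -0.03, 0, 0], [0, -0.03, 0, 0], [0, 0, 0, 0]])

```text
time: 9.2
tool_pos: [449.5, 356.9, 349.7]
tcp_rot: [-1.564, 0.005, -1.608]
contact_force: [-0.7, 0.5, -0.4]
grip_width: 92.2
```

Emit:
arm_command(deltas=[[0, 0, 0, -8.4], [0, 0, 0, -8.4], [0, 0, 0, -8.4], [0, 0, 0, -8.4], [0, 0, 0, -8.4]])

```text
time: 9.7
tool_pos: [448.1, 356.0, 344.2]
tcp_rot: [-1.572, 0.0, -0.869]
contact_force: [-0.2, 0.8, -0.2]
grip_width: 91.7
```

Emit:
arm_command(deltas=[[0, 0, 0, -8.4], [0, 0, 0, -8.4], [0, 0, 0, -8.4], [0, 0, 0, -8.4], [0, 0, 0, -8.4]])

```text
time: 10.2
tool_pos: [448.1, 356.0, 344.2]
tcp_rot: [-1.572, 0.001, -0.136]
contact_force: [-0.5, 0.2, 0.0]
grip_width: 91.9
```

Emit:
arm_command(deltas=[[0, 0, 0, -8.0], [0.0048, 0, -0.039, 0], [0.0048, 0, -0.039, 0], [0.0048, 0, -0.039, 0], [0.0048, 0, -0.039, 0]])

```text
time: 10.7
tool_pos: [466.8, 198.6, 344.3]
tcp_rot: [-1.571, 0.001, -0.002]
contact_force: [0.9, 0.0, -0.7]
grip_width: 91.7
```

Emit:
arm_command(deltas=[[0.0048, 0, -0.039, 0], [0.0048, 0, -0.039, 0], [0.0048, 0, -0.039, 0], [0.0048, 0, -0.039, 0], [0.0048, 0, -0.039, 0]])

```text
time: 11.2
tool_pos: [490.4, 3.5, 344.4]
tcp_rot: [-1.571, 0.001, -0.002]
contact_force: [1.1, 0.3, 0.0]
grip_width: 92.1
```

Emit:
arm_command(deltas=[[0.0048, 0, -0.039, 0], [0.0048, 0, -0.039, 0], [0.0048, 0, -0.039, 0], [0.0048, 0, -0.039, 0], [0, 0, 0, 0]])

```text
time: 11.7
tool_pos: [509.3, -155.2, 343.3]
tcp_rot: [-1.571, 0.002, -0.007]
contact_force: [-0.0, 1.3, -1.0]
grip_width: 91.8
```

```bash
python3 - <<'E'
from h import *
np.set_printoptions(precision=1,suppress=True)
for c in ("top","side"):
    p=vision.capture(c); save(p,c+"2")
    for d in vision.find_in(p,"jar_center")[:4]: print(c,round(d["confidence"],2),w(p,d["xyz"]))
    for m in vision.regions_of(p,"jar_center")[:4]:
        y,x=np.nonzero(m["mask"]); print(round(m["confidence"],2),x.mean(),y.mean(),x.min(),x.max(),y.min(),y.max())
    if c=="side": print(proj(p,[517,-190,8]),proj(p,[517,-190,70]))
    else: a=cv2.cvtColor(p["img"],cv2.COLOR_RGB2BGR)[150:350,60:330]; cv2.imwrite("pics/t3.png",cv2.resize(a,None,fx=2.9,fy=2.9,interpolation=cv2.INTER_CUBIC))
E
```

```text
top 0.67 [520.4  15.9  61.8]
top 0.61 [462.3 -25.2  44.3]
top 0.51 [ 508.5 -190.5   70.5]
top 0.51 [576.6 -34.3  45.7]
0.62 333.88841201716735 290.81545064377684 326 342 283 299
0.46 420.6271186440678 266.3446327683616 411 431 261 272
0.46 335.5158371040724 234.96380090497738 328 343 227 243
side 0.97 [514.6  25.2  62.2]
side 0.9 [ 512.7 -174.4   64.1]
side 0.61 [454.  -16.7  45.3]
0.97 367.8215767634855 298.3941908713693 358 378 285 312
0.9 319.5585106382979 265.1648936170213 311 329 254 278
0.62 391.87784090909093 224.22727272727272 380 404 207 241
[389.9 235.3] [393.4 214.1]
```

View pics/t3.png

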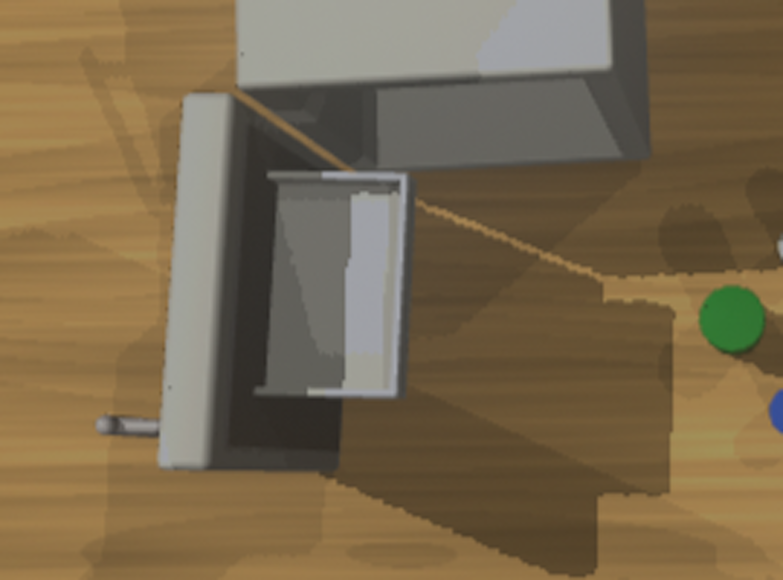

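The side-view jar mask, centred at (392,224), agrees with (517,-190). The crop shows the door at roughly 90°, with the rack open at crop px (255-410,172-397). I'll move over the jar and refit the door.

Emit:
arm_command(deltas=[[0.008, 0, -0.035, 0.4], [0, 0.045, 0, 0], [0, 0.045, 0, 0], [0, 0.045, 0, 0], [0, 0.045, 0, 0]])

```text
time: 12.5
tool_pos: [517.5, -184.8, 163.9]
tcp_rot: [-1.571, -0.001, -0.008]
contact_force: [-0.0, -0.3, -0.3]
grip_width: 91.9
```

```bash
python3 - <<'E'
from fit import *
np.set_printoptions(precision=2,suppress=True)
p=vision.capture("top"); o=np.array([60,150]); s=2.9
uv=np.array([[234,94],[208,468],[159,467],[185,94],[104,425]])/s+o
for h in (None,(630.6,283)):
    q,f,W=fitdoor(p,uv,-1.6,h); print(q,np.abs(f).max(),np.sqrt((f**2).mean()),W[4])
    R=np.array([[np.cos(q[2]),-np.sin(q[2])],[np.sin(q[2]),np.cos(q[2])]])
    print("rack",R@[41,-100]+q[:2])
    for c in ((0,-39),(81,-39),(81,-161),(0,-161)): print((proj(p,[*(R@c+q[:2]),213])-o)*s)
o=bot.get_obs(); print(o["tool_pos"],o["tcp_rot"])
E
```

```text
[630.9  282.01  -1.6 ] 1.6073683815272943 1.0307833399528645 [448.14 353.07 250.  ]
rack [529.6  244.33]
[263.94 177.42]
[402.23 180.11]
[390.91 390.07]
[250.11 387.  ]
[630.6 283.   -1.6] 1.6604154135688987 1.086706628120796 [447.53 353.24 250.  ]
rack [529.47 244.86]
[262.53 177.95]
[400.85 180.02]
[390.46 390.  ]
[249.62 387.56]
[ 513.48 -182.77  156.23] [-1.56  0.01 -0.01]
```

Emit:
arm_command(deltas=[[0, 0.03, 0, 0], [0, 0, 0, 0], [0, 0, 0, 0]])

```text
time: 12.85
tool_pos: [518.0, -185.7, 136.5]
tcp_rot: [-1.571, -0.001, -0.008]
contact_force: [1.1, 0.6, 0.6]
grip_width: 91.9
```

Emit:
arm_command(deltas=[[0, 0.03, -0.004, 0], [0, 0.03, 0, 0], [0, 0.025, 0, 0], [0, 0.009, 0, 0], [0, 0, 0, 0]])

```text
time: 13.35
tool_pos: [517.9, -190.1, 41.8]
tcp_rot: [-1.571, -0.0, -0.009]
contact_force: [0.4, 0.0, 1.2]
grip_width: 92.0
```

Emit:
arm_command(deltas=[[0, 0, 0, 0], [0, 0, 0, 0], [0, 0, 0, 0], [0, 0, 0, 0], [0, 0, 0, 0]], claw=255)

```text
time: 13.85
tool_pos: [517.5, -190.1, 41.5]
tcp_rot: [-1.571, -0.001, -0.009]
contact_force: [-0.2, 0.2, 0.1]
grip_width: 56.0
```

Emit:
arm_command(deltas=[[0, 0, 0, 0], [0, 0, 0, 0], [0, 0, 0, 0], [0, 0, 0, 0], [0, 0, 0, 0]])

```text
time: 14.35
tool_pos: [517.9, -189.8, 41.8]
tcp_rot: [-1.57, -0.001, -0.01]
contact_force: [0.6, 1.6, 5.1]
grip_width: 40.3
```

Emit:
arm_command(deltas=[[0, -0.015, 0, 0], [0, -0.03, 0, 0], [0, -0.04, 0, 0], [0, -0.04, 0, 0], [0, -0.04, 0, 0]])

```text
time: 14.85
tool_pos: [517.1, -189.9, 207.6]
tcp_rot: [-1.57, 0.0, -0.009]
contact_force: [0.5, -1.3, -0.4]
grip_width: 0.5
```

Emit:
arm_command(deltas=[[0, -0.04, 0, 0], [0, -0.04, 0, 0], [0, -0.04, 0, 0], [0, -0.02, 0, 0], [0, 0, 0, 0]])

```text
time: 15.35
tool_pos: [518.3, -190.5, 349.4]
tcp_rot: [-1.574, -0.006, -0.009]
contact_force: [-0.5, -0.3, -0.1]
grip_width: 0.6
```

Emit:
arm_command(deltas=[[0, 0, 0, 6], [0, 0, 0, 6], [0, 0, 0, 6], [0, 0, 0, 6], [0, 0, 0, 6]])

```text
time: 15.85
tool_pos: [516.9, -189.8, 344.2]
tcp_rot: [-1.571, 0.003, -0.537]
contact_force: [0.4, -0.5, 0.5]
grip_width: 0.6
```

Emit:
arm_command(deltas=[[0, 0, 0, 6], [0, 0, 0, 6], [0, 0, 0, 6], [0, 0, 0, 6], [0, 0, 0, 6]])

```text
time: 16.35
tool_pos: [516.9, -189.8, 344.2]
tcp_rot: [-1.572, 0.003, -1.061]
contact_force: [0.1, 0.0, 0.7]
grip_width: 0.2
```

Emit:
arm_command(deltas=[[0, 0, 0, 6], [0, 0, 0, 6], [0, 0, 0, 6], [0, 0, 0, 6], [0, 0, 0, 7]])

```text
time: 16.85
tool_pos: [516.9, -189.8, 344.2]
tcp_rot: [-1.573, 0.001, -1.602]
contact_force: [-0.7, 0.2, -1.2]
grip_width: 0.1
```

The jar slipped out during the lift (width 0.5). I'll look.

```bash
python3 - <<'E'
from h import *
np.set_printoptions(precision=1,suppress=True)
im=[]
for c in ("side","top"):
    p=vision.capture(c)
    for n in("jar_center","roller","mascara","organizer"):
      for d in vision.find_in(p,n)[:4]: print(c,n,round(d["confidence"],2),w(p,d["xyz"]),proj(p,w(p,d["xyz"])))
    a=cv2.cvtColor(p["img"],cv2.COLOR_RGB2BGR); a=a[130:310,300:510] if c=="side" else a[170:350,350:560]
    im.append(cv2.resize(a,None,fx=1.9*2/2,fy=1.9,interpolation=cv2.INTER_CUBIC))
    if c=="side": print(proj(p,[517,-190,8]),proj(p,[517,-190,70]))
cv2.imwrite("pics/j1.png",np.hstack(im))
E
```

```text
side jar_center 0.92 [453.1 -13.3  46. ] [368.6 296.9]
side jar_center 0.77 [ 509.8 -175.4   63.2] [392.1 222.5]
side jar_center 0.74 [514.6  27.5  63.1] [327.  288.6]
side jar_center 0.64 [567.7 -21.9  46.2] [319.8 262.6]
side roller 0.64 [ 442.7 -290.2   24.8] [448.3 217.6]
side mascara 0.71 [ 529.3 -342.9   18.8] [424.2 187.3]
side organizer 0.84 [ 614.1 -219.6   29.4] [359.4 198.4]
[389.9 235.3] [393.4 214.1]
top jar_center 0.77 [573.6 -34.6  46.2] [337.8 233.8]
top jar_center 0.71 [ 521.9 -177.6   72.9] [413.1 257.5]
top jar_center 0.64 [522.4  21.1  58.9] [309.6 259.2]
top jar_center 0.61 [460.3 -25.1  48.2] [333.8 291.3]
top roller 0.61 [ 442.3 -376.7   24.1] [511.6 298.9]
top organizer 0.89 [ 606.9 -197.1   28.6] [418.1 217.7]
```

View pics/j1.png

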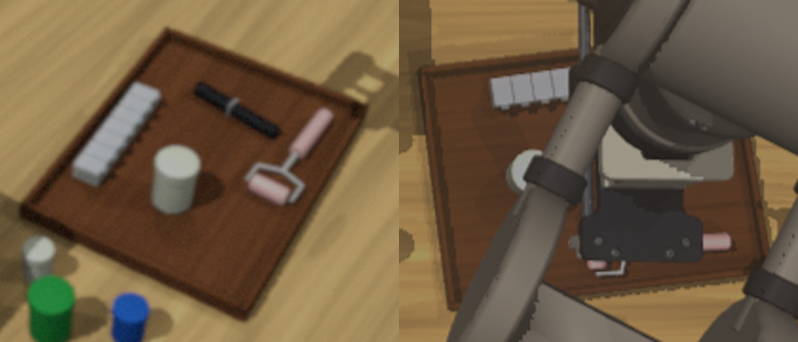

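The side view shows the jar still upright at its old place (top centre at px (393,214), as predicted), and the other things are undisturbed. I'll regrip lower, wait longer and lift slowly.

Emit:
arm_command(deltas=[[0, 0, 0, -8.5], [0, 0, 0, -8.5], [0, 0, 0, -8.5], [0, 0, 0, -8.5], [0, 0, 0, -8.5]], claw=0)

```text
time: 17.85
tool_pos: [517.4, -190.1, 346.1]
tcp_rot: [-1.571, -0.0, -0.849]
contact_force: [-0.1, -0.4, -0.4]
grip_width: 35.8
```

Emit:
arm_command(deltas=[[0, 0, 0, -8.5], [0, 0, 0, -8.5], [0, 0, 0, -8.5], [0, 0, 0, -8.5], [0, 0, 0, -8.5]])

```text
time: 18.35
tool_pos: [517.4, -190.1, 346.1]
tcp_rot: [-1.571, -0.0, -0.107]
contact_force: [0.3, -0.5, 0.0]
grip_width: 75.6
```

Emit:
arm_command(deltas=[[0, 0, 0, -6.0], [0, 0.045, 0, 0], [0, 0.045, 0, 0], [0, 0.045, 0, 0], [0, 0, 0, 0]])

```text
time: 18.85
tool_pos: [514.0, -188.2, 205.4]
tcp_rot: [-1.565, 0.011, -0.009]
contact_force: [-0.6, 0.3, -0.0]
grip_width: 91.9
```

Emit:
arm_command(deltas=[[0, 0.045, 0, 0], [0, 0, 0, 0], [0, 0, 0, 0]])

```text
time: 19.15
tool_pos: [518.2, -190.5, 168.2]
tcp_rot: [-1.571, -0.001, -0.009]
contact_force: [-0.3, 0.5, 0.4]
grip_width: 92.1
```

Emit:
arm_command(deltas=[[0, 0.035, 0, 0], [0, 0.035, 0, 0], [0, 0.035, 0, 0], [0, 0.03, 0, 0], [0, 0, 0, 0]])

```text
time: 19.65
tool_pos: [517.0, -189.9, 30.4]
tcp_rot: [-1.569, 0.003, -0.009]
contact_force: [0.5, -0.4, -0.0]
grip_width: 91.9
```

Emit:
arm_command(deltas=[[0, 0, 0, 0], [0, 0, 0, 0], [0, 0, 0, 0], [0, 0, 0, 0], [0, 0, 0, 0]], claw=255)

```text
time: 20.15
tool_pos: [517.7, -190.2, 31.9]
tcp_rot: [-1.571, -0.001, -0.009]
contact_force: [0.1, 0.5, -0.3]
grip_width: 56.4
```

Emit:
arm_command(deltas=[[0, 0, 0, 0], [0, 0, 0, 0], [0, 0, 0, 0], [0, 0, 0, 0], [0, 0, 0, 0]])

```text
time: 20.65
tool_pos: [517.5, -190.1, 31.3]
tcp_rot: [-1.571, -0.0, -0.009]
contact_force: [0.1, -1.0, 3.5]
grip_width: 44.1
```

Emit:
arm_command(deltas=[[0, 0, 0, 0], [0, 0, 0, 0], [0, 0, 0, 0]])

```text
time: 20.95
tool_pos: [517.5, -190.1, 31.3]
tcp_rot: [-1.571, -0.0, -0.009]
contact_force: [-0.7, -1.1, 3.0]
grip_width: 43.9
```

Emit:
arm_command(deltas=[[0, 0, 0, 0], [0, 0, 0, 0], [0, 0, 0, 0]])

```text
time: 21.25
tool_pos: [517.5, -190.1, 31.2]
tcp_rot: [-1.571, -0.0, -0.009]
contact_force: [-0.5, -0.2, 5.2]
grip_width: 43.7
```

The width is now 44, a proper body grip. I'll do a slow test lift.

Emit:
arm_command(deltas=[[0, -0.005, 0, 0], [0, -0.01, 0, 0], [0, -0.01, 0, 0], [0, 0, 0, 0], [0, 0, 0, 0]])

```text
time: 21.75
tool_pos: [517.5, -190.1, 56.5]
tcp_rot: [-1.571, -0.001, -0.009]
contact_force: [-1.2, 0.5, -0.9]
grip_width: 43.9
```

Emit:
arm_command(deltas=[[0, -0.01, 0, 0], [0, -0.02, 0, 0], [0, -0.02, 0, 0], [0, -0.01, 0, 0], [0, 0, 0, 0]])

```text
time: 22.25
tool_pos: [518.2, -190.4, 117.6]
tcp_rot: [-1.572, -0.003, -0.009]
contact_force: [0.2, 0.1, -0.9]
grip_width: 43.8
```

```bash
python3 - <<'E'
from h import *
o=bot.get_obs(); p=vision.capture("side"); t=o["tool_pos"]; print(t,o["grip_width"],proj(p,t+[0,0,-23]),proj(p,t+[0,0,39]))
a=cv2.cvtColor(p["img"],cv2.COLOR_RGB2BGR)[140:300,320:480]; cv2.imwrite("pics/j2.png",cv2.resize(a,None,fx=3,fy=3,interpolation=cv2.INTER_CUBIC))
E
```

```text
[ 518.19058688 -190.44813403  117.63053707] 43.82171559724447 [394.42984701 204.72438609] [398.26991229 180.89206939]
```

View pics/j2.png

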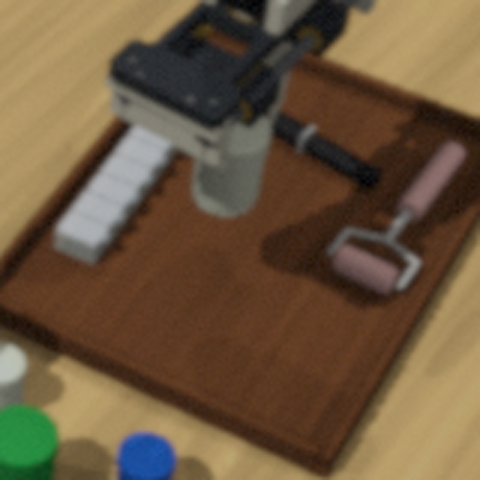

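Crop j2 shows the jar held upright, its base at about crop px (226,212) and clear of the tray. On to the rack.

Emit:
arm_command(deltas=[[0, -0.03, 0, 0], [0, -0.04, 0, 0], [0, -0.04, 0, 0], [0, -0.04, 0, 0], [0, -0.04, 0, 0]])

```text
time: 22.8
tool_pos: [516.8, -189.8, 306.4]
tcp_rot: [-1.57, 0.002, -0.009]
contact_force: [1.1, -0.9, -1.3]
grip_width: 43.9
```

Emit:
arm_command(deltas=[[0, -0.03, 0, 0], [0, 0, 0, 0], [0.0006, 0, 0.015, 0], [0.0006, 0, 0.03, 0], [0.0006, 0, 0.036, 0]])

```text
time: 23.3
tool_pos: [519.0, -107.7, 333.1]
tcp_rot: [-1.569, 0.005, -0.011]
contact_force: [-0.0, -1.3, -1.5]
grip_width: 43.9
```

Emit:
arm_command(deltas=[[0.0006, 0, 0.036, 0], [0.0006, 0, 0.036, 0], [0.0006, 0, 0.036, 0], [0.0006, 0, 0.036, 0], [0.0006, 0, 0.036, 0]])

```text
time: 23.8
tool_pos: [523.2, 73.3, 333.4]
tcp_rot: [-1.57, 0.005, -0.009]
contact_force: [0.5, -0.7, -1.5]
grip_width: 43.9
```

Emit:
arm_command(deltas=[[0.0006, 0, 0.036, 0], [0.0006, 0, 0.036, 0], [0.0006, 0, 0.036, 0], [0.0006, 0, 0.03, 0], [0, 0, 0.02, 0]])

```text
time: 24.3
tool_pos: [526.7, 231.8, 333.1]
tcp_rot: [-1.571, 0.005, -0.007]
contact_force: [0.2, 0.2, -0.2]
grip_width: 43.5
```

Emit:
arm_command(deltas=[[0, 0, 0.01, 3], [0, 0, 0, 6], [0, 0, 0, 7], [0, 0, 0, 7], [0, 0, 0, 7]])

```text
time: 24.8
tool_pos: [527.1, 239.6, 333.2]
tcp_rot: [-1.574, 0.004, -0.537]
contact_force: [0.1, 0.1, -1.3]
grip_width: 43.9
```

Emit:
arm_command(deltas=[[0, 0, 0, 7], [0, 0, 0, 7], [0, 0, 0, 7], [0, 0, 0, 7], [0, 0, 0, 7]])

```text
time: 25.3
tool_pos: [527.2, 239.5, 333.2]
tcp_rot: [-1.576, 0.001, -1.148]
contact_force: [0.2, -0.4, -0.4]
grip_width: 44.0
```

Emit:
arm_command(deltas=[[0, 0, 0, 7], [0, 0, 0, 7], [0, 0, 0, 7], [0, 0, 0, 5], [0, 0, 0, 0]])

```text
time: 25.8
tool_pos: [527.3, 239.5, 333.5]
tcp_rot: [-1.575, -0.001, -1.598]
contact_force: [-0.5, 0.7, -1.0]
grip_width: 43.8
```

Emit:
arm_command(deltas=[[0, 0.025, 0, 0], [0, 0.03, 0, 0], [0, 0.03, 0, 0], [0, 0.015, 0, 0], [0, 0, 0, 0]])

```text
time: 26.3
tool_pos: [526.2, 238.7, 232.1]
tcp_rot: [-1.579, -0.002, -1.595]
contact_force: [-0.8, -0.4, -1.4]
grip_width: 44.2
```

Emit:
arm_command(deltas=[[0, 0.005, 0, 0], [0, 0.004, 0, 0], [0, 0, 0, 0], [0, 0, 0, 0]])

```text
time: 26.7
tool_pos: [528.8, 239.0, 227.6]
tcp_rot: [-1.57, 0.0, -1.597]
contact_force: [-0.3, -0.1, -0.5]
grip_width: 43.7
```

Emit:
arm_command(deltas=[[0, 0.003, 0, 0], [0, 0, 0, 0], [0, 0, 0, 0]])

```text
time: 27.0
tool_pos: [528.6, 238.9, 224.2]
tcp_rot: [-1.571, 0.0, -1.598]
contact_force: [-0.7, -0.1, -0.6]
grip_width: 44.2
```

Emit:
arm_command(deltas=[[0, 0.002, 0, 0], [0, 0, 0, 0], [0, 0, 0, 0]])

```text
time: 27.3
tool_pos: [528.6, 238.9, 222.0]
tcp_rot: [-1.571, 0.0, -1.598]
contact_force: [0.9, 0.3, -1.4]
grip_width: 44.1
```

Emit:
arm_command(deltas=[[0, 0.003, 0, 0], [0, 0, 0, 0], [0, 0, 0, 0]])

```text
time: 27.6
tool_pos: [528.5, 238.9, 219.0]
tcp_rot: [-1.571, 0.0, -1.598]
contact_force: [0.1, 0.1, -0.2]
grip_width: 43.6
```

Emit:
arm_command(deltas=[[0, 0.0015, 0, 0], [0, 0, 0, 0], [0, 0, 0, 0]])

```text
time: 27.9
tool_pos: [528.6, 238.9, 217.6]
tcp_rot: [-1.571, 0.0, -1.598]
contact_force: [0.3, -0.5, -0.0]
grip_width: 43.9
```

Emit:
arm_command(deltas=[[0, 0.0015, 0, 0], [0, 0, 0, 0], [0, 0, 0, 0]])

```text
time: 28.2
tool_pos: [528.7, 238.9, 216.3]
tcp_rot: [-1.57, 0.0, -1.598]
contact_force: [-0.3, -0.5, -0.3]
grip_width: 44.0
```

Emit:
arm_command(deltas=[[0, 0.001, 0, 0], [0, 0, 0, 0], [0, 0, 0, 0]])

```text
time: 28.5
tool_pos: [528.8, 239.1, 216.2]
tcp_rot: [-1.569, 0.001, -1.597]
contact_force: [-2.1, -0.4, 5.1]
grip_width: 43.7
```

```bash
python3 - <<'E'
from h import *
o=bot.get_obs(); print(o["contact_force"],o["tool_pos"]); t=o["tool_pos"]
p=vision.capture("side"); print((proj(p,t+[0,0,-23])-[150,200])*3,(proj(p,t+[0,0,39])-[150,200])*3,(proj(p,[t[0],t[1],193])-[150,200])*3)
a=cv2.cvtColor(p["img"],cv2.COLOR_RGB2BGR)[200:400,150:390]; cv2.imwrite("pics/r1.png",cv2.resize(a,None,fx=3,fy=3,interpolation=cv2.INTER_CUBIC))
E
```

```text
[-2.13500262 -0.40659282  5.07021138] [528.76379601 239.05796978 216.19466813]
[242.50831626 374.43306589] [228.91964235 297.11334117] [242.54855259 374.66201107]
```

View pics/r1.png

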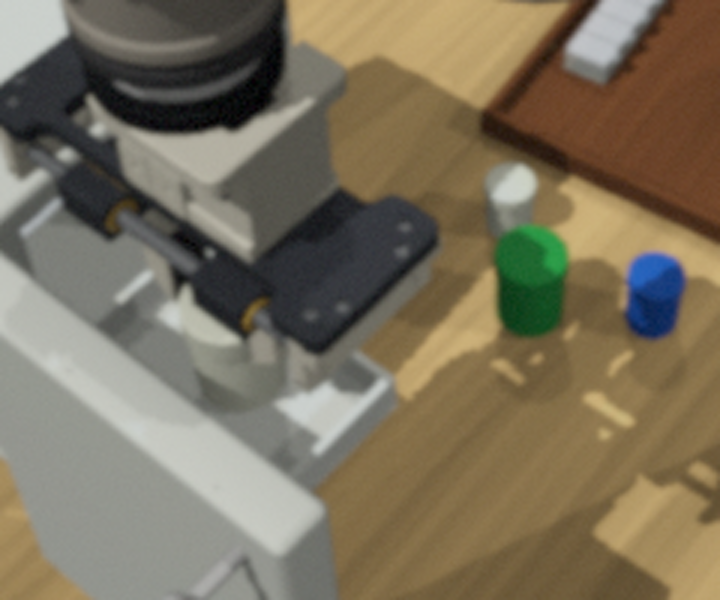

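The contact force is 5 N at exactly the expected height, and the picture shows the jar inside the rack. I'll release with a partial opening and rise straight up.

Emit:
arm_command(deltas=[[0, 0, 0, 0], [0, 0, 0, 0], [0, 0, 0, 0], [0, 0, 0, 0], [0, 0, 0, 0]], claw=90)

```text
time: 29.05
tool_pos: [528.6, 238.8, 214.9]
tcp_rot: [-1.571, -0.0, -1.598]
contact_force: [-0.2, -0.2, -0.0]
grip_width: 59.4
```

Emit:
arm_command(deltas=[[0, 0, 0, 0], [0, 0, 0, 0], [0, 0, 0, 0]])

```text
time: 29.35
tool_pos: [528.6, 238.9, 215.1]
tcp_rot: [-1.571, 0.0, -1.598]
contact_force: [0.1, 0.1, 1.0]
grip_width: 59.3
```

Emit:
arm_command(deltas=[[0, -0.005, 0, 0], [0, -0.015, 0, 0], [0, -0.02, 0, 0], [0, -0.03, 0, 0], [0, -0.03, 0, 0]])

```text
time: 29.85
tool_pos: [528.4, 238.8, 316.4]
tcp_rot: [-1.571, -0.0, -1.598]
contact_force: [0.9, 0.0, -0.7]
grip_width: 59.5
```

Emit:
arm_command(deltas=[[0, -0.04, 0, 0], [0.04, 0, 0, 0], [0.04, 0, 0, 0], [0.04, 0, 0, 0], [0.04, 0, 0, 0]])

```text
time: 30.35
tool_pos: [524.0, 77.6, 355.7]
tcp_rot: [-1.57, 0.0, -1.597]
contact_force: [0.1, -0.1, -0.4]
grip_width: 59.1
```

Emit:
arm_command(deltas=[[0.04, 0, 0, 0], [0.04, 0, 0, 0], [0.04, 0, 0, 0], [0, 0, 0, 0], [0, 0, 0, 0]])

```text
time: 30.85
tool_pos: [521.0, -41.5, 355.4]
tcp_rot: [-1.57, 0.001, -1.6]
contact_force: [0.4, 0.2, 1.6]
grip_width: 59.1
```

```bash
python3 - <<'E'
from h import *
np.set_printoptions(precision=1,suppress=True)
im=[]
for c in ("side","top"):
    p=vision.capture(c)
    for n in("jar_center","roller","mascara","organizer"):
      for d in vision.find_in(p,n)[:5]: print(c,n,round(d["confidence"],2),w(p,d["xyz"]),proj(p,w(p,d["xyz"])))
    a=cv2.cvtColor(p["img"],cv2.COLOR_RGB2BGR); a=a[200:400,100:300] if c=="side" else a[150:350,60:260]
    im.append(cv2.resize(a,None,fx=2,fy=2,interpolation=cv2.INTER_CUBIC))
    print((proj(p,[528.8,239,255])-([100,200] if c=="side" else [60,150]))*2)
cv2.imwrite("pics/f1.png",np.hstack(im))
E
```

```text
side jar_center 0.89 [455.5 -14.8  46.9] [368.  295.4]
side jar_center 0.77 [570.6 -20.2  42.7] [317.9 263.6]
side jar_center 0.68 [515.3 248.6 251.6] [229.2 310.6]
side jar_center 0.64 [514.8  27.4  62.8] [327.  288.5]
side roller 0.66 [ 441.9 -291.9   25.3] [449.1 217.1]
side mascara 0.62 [ 529.  -343.6   15.7] [424.3 188.2]
side organizer 0.95 [ 611.7 -220.7   27.3] [360.5 199.4]
[252.7 198.2]
top jar_center 0.63 [528.  235.9 257.4] [170.3 245.1]
top jar_center 0.59 [520.8  22.6  63. ] [308.8 259.8]
top jar_center 0.18 [ 445.2 -321.    26.3] [483.6 297.7]
top roller 0.7 [ 444.1 -318.6   27.4] [482.6 298.3]
top mascara 0.6 [ 534.5 -339.5   22.4] [490.1 252.9]
top organizer 0.82 [ 615.4 -279.8   30.9] [459.4 212.8]
[217.7 189.6]
```

View pics/f1.png

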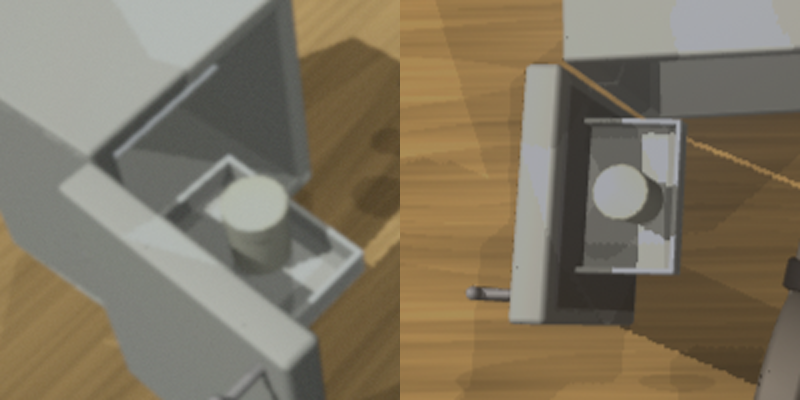

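The jar stands upright, centred in the rack: its top is at side px (252,200) and top px (619,192) in the crops, as predicted. The door is open, the other things are in place and the arm is clear, so I'm handing in.

```bash
python3 -c "
from plant import job; print(job.close_job())"
```

```text
the job is handed in; nothing more can be done
None
```

The white jar now stands upright in the door rack, with the door left open and the arm clear of everything. I handed the job in at about 31 s of the 54 s allowed; it reports no verdict.

- **Door:** I pinched the bar handle and swung the door along its arc to about 1.64 rad, then let go.
- **Jar:** The first grip, high on the jar, slipped off as I lifted; the jar stayed standing where it was. I gripped about 10 mm lower and lifted it slowly. I set it down in 1 to 3 mm steps until about 5 N of contact at the expected height, then opened the fingers part-way and rose straight up.
- **Last checks:** Both cameras show the jar upright near the middle of the rack. Its top is at about (528, 236, 257) mm, which matches a jar resting on the rack floor. The last force readings were within sensor noise.
- **Other tray items:** The roller, mascara and organizer are where they started in the side view. The top view put the organizer about 48 mm off in y. I took that as a detector error, since the arm was partly in that view and the side view shows it within about 1 mm of its start.

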